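Take the long tube block off its parking arm

ROBOT

A 6-joint arm with a two-finger parallel gripper is mounted at the origin on the work surface. World frame = base frame: x ahead of the robot, y to its left, z up, the work surface at z = 0. Lengths are in m, angles in rad, forces in N, time in s.
With the tool pointing down it reaches from about 0.275 to 0.725 m from the base axis. Payload 5.6 kg.
Tool frame: the origin (TCP) lies at the very end of the fingers, on their centre line; the grasp point (between the pads) lies 19 mm behind it; z points along the fingers, y is the line along which they close (so a half turn about z gives the same grasp; the last joint's range is limited). The gripper opens to 85 mm and grips with 20 to 120 N. Pads are 22 mm wide; open, the fingers measure 114 mm over their backs; the gripper's body (76 mm by 85 mm) begins 54 mm behind the grasp point. The pads swing forward as they close: fully open they stand 13 mm farther back than shut.
Start: joints at [1.615, 0.255, 0.108, 0, -1.424, -0.285], TCP at [0.131, 0.534, 0.231] pointing down, gripper open.
Joint ranges: [-2.95, 2.95], [-1.21, 1.97], [-1.09, 1.5], [-2.87, 1.71], [-2.94, -0.07], [-3.05, 3.05]. Speed limits (rad/s): [2.57, 2.57, 3.14, 3.14, 3.14, 3.14].

INTERFACE

Orientations are given as a unit quaternion [x, y, z, w].
In Python, from rig import observe, grab_frame, calibration, sign_off gives the robot as it stands.
- The arm moves only by the tool arm_command, never from a script. Its arguments are lists of equal length, an entry for each row: "grip": the closure, from -1 (fully open) to 1 (shut), so that 0 is half open; "offset": the shift along the tool's x, y, z as a fraction of full scale, a list of three; "roll": the turn about the tool's z as a fraction of full scale. In form: {"grip": [grip, ...], "offset": [[x, y, z], ...], "roll": [roll, ...]}. A call has 1 to 10 rows; each row is the pose to reach, as a shift and turn from the pose commanded when the call began, along the tool's axes at that moment; what a row does not reach only later rows make up. Full scale, the value 1, is 0.5 m for a shift and 45 degrees for a turn. A row lasts 1/8 s, in which the tool goes at most 62.5 mm and 10.7 degrees, less where a joint would pass 70% of its speed; a pose out of reach is approached as far as the arm can. A call with a number of a shift or a turn outside -1 to 1 is refused whole. A call with a gripper value outside its range is refused whole. The fingers move at their own pace and stop on an object; "newtons" is the grip in N (left out, the last holds). Time passes only in rows, so rows that repeat a pose let the fingers close. It gives the time, the measured TCP pose, the force, the opening and the grip force at its end, in the units of the state.
- observe(): the state, without advancing time (a new reading comes with each control period).
- grab_frame(name): name is "scene" or "top"; returns (picture, depth): 384x512x3 uint8, red, green, blue; 384x512 float32, m along the optical axis (not along the pixel's ray), 0 where there is no reading.
- calibration(name): a dict with "fx", "fy", "cx", "cy" (pixels), "R" (3x3) and "t" (3): a world point X has camera coordinates R X + t. Camera axes: x right, y down, z forward; pixel columns grow to the right and rows downward; lengths in m; the calibration is good to about 2 mm. A picture is of the moment at which its call begins. calibration takes no time and is no camera call.
- sign_off(): hands the job in; it is judged then, once.
The state is a dict: "time": time; "joint_positions": joint angles; "qvel": joint speeds; "joint_efforts": joint torques, N m; "eef_pos": TCP position; "eef_rot": TCP orientation; "ft_force": force on the tool from outside, world axes, zero at the start; "torque": the same for the moment, N m; "gripper_width": finger opening in m; "grip_force": force on a finger pad.
Only numpy, scipy, OpenCV 4.12 (cv2) and the standard library are available. Lean on these libraries where they do the work, as an engineer would, in place of code of your own. Each camera call takes 0.05 s, during which the arm holds its last target. There are 200 camera calls.

TASK

Two black tube blocks hang on the two steel arms that stick out of the side of the white sample mixer. Slide the longer block off the open end of its arm and set it down gently, lying flat, in the steel tray. Leave the shorter block hanging on its arm where it is.

Things in the scene. Friction and masses are not known exactly. Their poses are not given: they have to be found in the camera images.
- long_block: longer black plastic tube block: 46 x 46 mm square bar, 80 mm long, four round pockets on top, 26 mm square bore through its length (0.16 kg). Origin at its centre, y along its length, z up. Hangs loosely on either one of the mixer's arms, length along the arm: the bore's roof rests on the arm, so its centre is 7 mm below the arm's axis; lift it 7 mm to centre the bore.
- short_block: the shorter black block, of the same section and bore but only 42 mm long, with two pockets on top (about 0.09 kg), hanging on the other arm. Origin at its centre, axes as for the long block.
- mixer: fixed white box 280 (x) x 160 (y) x 168 mm high, origin at the centre of its underside, z up. From its -y face two level round steel arms, 12 mm thick, stick out along its -y at x = -70 and +70 mm, axis 135 mm above the bench, 150 mm long: fixed at the box (root collar 32 mm wide, 8 mm thick), plain and open at the far end (y = -230 mm).
- tray: a fixed open square steel tray, 150 x 150 mm outside, 25 mm high, walls and floor 5 mm thick. Origin at the centre of its underside on the bench, z up, x and y along its sides.
Things that resemble listed ones, but are neither listed nor needed, are in the scene too. What is shaped like the long_block but orange is not meant.

How it is judged:
By the outcome, as a careful person would: the job done as asked, in the order asked, and still so for the second after the job is handed in, with the robot touching nothing.
It also fails if it takes over 38 s, if anything falls off the work surface, if the arm or the gripper's body presses on something with over 40 N, if the wrist force passes 120 N, or if a joint passes its speed limit or range.

## Working session

There is one attempt and no reset: what is moved stays moved. The work goes in short steps, Python scripts to look and compute and a tool call to move; the robot and the scene stay as the last step left them, time stands still between calls to the robot, and variables do not carry over. Pictures are saved under pics/ and viewed, at most 10 in all, crops included, and the job is handed in when it is done.

Besides the shell and the picture viewer there is one more tool, called after "Request:" as a command line: name --pt "numbers of a row" for each row, then --argument value for the rest. arm_command: Moves the arm, as the interface text tells. Shift numbers are shares of 0.5 m and turn numbers shares of 45 degrees, none past 1 either way. Its arguments: {"type":"object","properties":{"grip":{"type":"array"},"offset":{"type":"array"},"roll":{"type":"array"},"newtons":{"type":"number"}},"required":["grip","offset","roll"]}

```bash
mkdir -p pics
python3 - <<'E'
from rig import *
import cv2,numpy as np
for n in("scene","top"):
    p,d=grab_frame(n);np.savez(f"{n}.npz",p=p,d=d);cv2.imwrite(f"pics/{n}0.png",p[:,:,::-1])
    c=calibration(n);print(n,{k:np.round(v,3).tolist() for k,v in c.items()})
s=observe();print(s)
E
```

```text
scene {'fx': 469.986, 'fy': 469.986, 'cx': 251.125, 'cy': 187.425, 'R': [[0.993, -0.121, 0.012], [-0.105, -0.905, -0.412], [0.061, 0.408, -0.911]], 't': [-0.52, 0.143, 1.347]}
top {'fx': 395.454, 'fy': 395.454, 'cx': 256.138, 'cy': 189.442, 'R': [[-0.003, -1.0, -0.019], [-0.986, 0.006, -0.169], [0.169, 0.018, -0.985]], 't': [0.085, 0.548, 1.053]}
{'time': 0.1, 'joint_positions': array([ 1.61459261e+00,  2.55677332e-01,  1.07151358e-01, -4.34392798e-04,
       -1.42384633e+00, -2.84598294e-01]), 'qvel': array([-5.84061660e-05, -1.47847478e-03,  2.64272611e-03,  3.48994391e-05,
        2.92672938e-04,  7.01778757e-04]), 'joint_efforts': array([-2.58374435e-03, -3.87600875e+01,  2.38474524e+01,  5.37796408e+00,
       -3.78126555e-03,  6.75648465e-06]), 'eef_pos': array([0.13100167, 0.53373952, 0.23049677]), 'eef_rot': array([ 9.92756379e-01, -1.20142018e-01, -8.31356214e-05,  8.12508049e-04]), 'ft_force': array([ 0.09801645, -0.18112126,  0.7515338 ]), 'torque': array([ 0.02182152,  0.04153504, -0.05038579]), 'grip_force': 0.0, 'gripper_width': 0.08488113430684445}
```

View pics/scene0.png

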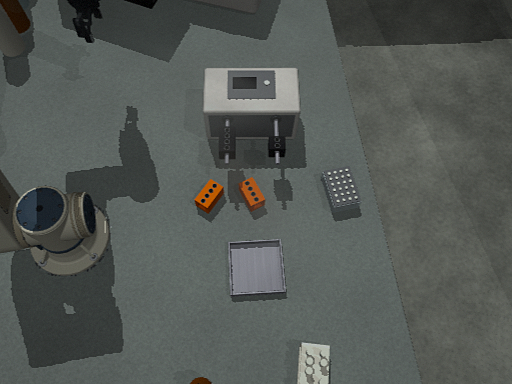

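View pics/top0.png

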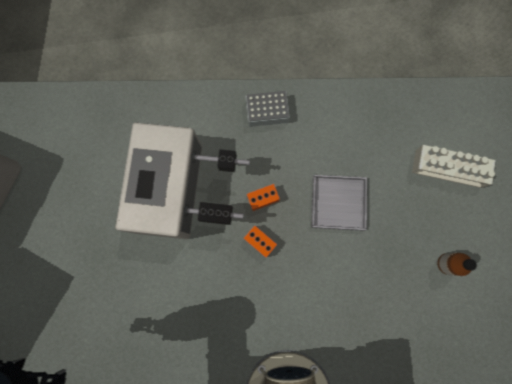

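The top view shows the mixer at (157,180). There are two black candidates: A at (215,213), 4 pockets and longer, and B at (228,160), 2 pockets and shorter. Two orange look-alikes lie on the bench at (263,196) and (260,241). The tray is at (340,203). A fits long_block, and I'll confirm it in an enlarged crop while measuring.

```bash
cat > h.py <<'E'
from rig import *
import cv2,numpy as np
def plane(n,uv,z):
    c=calibration(n);R=np.array(c["R"]);t=np.array(c["t"])
    o=-R.T@t;uv=np.atleast_2d(uv).astype(float)
    r=np.c_[(uv[:,0]-c["cx"])/c["fx"],(uv[:,1]-c["cy"])/c["fy"],np.ones(len(uv))]@R
    return o+r*((z-o[2])/r[:,2])[:,None]
def cloud(n,d):
    c=calibration(n);R=np.array(c["R"]);t=np.array(c["t"])
    v,u=np.indices(d.shape);X=np.stack([(u-c["cx"])/c["fx"]*d,(v-c["cy"])/c["fy"]*d,d],-1)
    return (X-t)@R
E
python3 - <<'E'
from h import *
f=np.load("top.npz");p,d=f["p"],f["d"]
cv2.imwrite("pics/crop.png",cv2.resize(p[115:260,110:300,::-1],None,fx=4,fy=4,interpolation=cv2.INTER_CUBIC))
W=cloud("top",d);z=W[...,2]
def rep(name,m):
    m=m&(d>0);P=W[m];r=cv2.minAreaRect(P[:,:2].astype(np.float32)*1000)
    print(name,m.sum(),"z",np.round(np.percentile(P[:,2],[5,50,95]),4),"rect",np.round(r[0],1),np.round(r[1],1),round(r[2],1))
g=p.max(-1)
def win(u0,u1,v0,v1):
    m=np.zeros(d.shape,bool);m[v0:v1,u0:u1]=1;return m
rep("mixer",(z>.155)&win(100,205,110,250))
for n,w in(("long",win(192,250,195,232)),("short",win(196,255,145,180))):
    rep(n+" blk top",w&(z>.143)&(z<.158)&(g<60))
    rep(n+" arm+blk",w&(z>.11)&(z<.16))
    rep(n+" arm",w&(z>.125)&(z<.146)&(g>80))
rep("tray rim",win(300,380,165,240)&(z>.018))
for nm,w in(("or1",win(240,285,180,214)),("or2",win(240,285,220,262))):
    rep(nm,w&(p[...,0]>120)&(p[...,2]<80)&(z>.03))
E
```

```text
mixer 6875 z [0.1625 0.1664 0.1699] rect [558.4 307.6] [210.4 280.6] 83.6
long blk top 602 z [0.1485 0.1518 0.1548] rect [473.8 184.4] [80.1 46.5] 83.8
long arm+blk 741 z [0.134  0.1513 0.1547] rect [473.  178.5] [130.3  46.6] 84.2
long arm 80 z [0.1369 0.1405 0.1433] rect [472.9 178.5] [130.3  11.6] 83.6
short blk top 302 z [0.1477 0.1518 0.1548] rect [611.4 155.9] [41.9 46.5] 83.9
short arm+blk 541 z [0.1249 0.1495 0.1544] rect [615.2 173.5] [153.   50.3] 75.5
short arm 161 z [0.137  0.1409 0.1443] rect [612. 167.] [138.3  12.4] 83.7
tray rim 414 z [0.0212 0.025  0.0286] rect [ 516.2 -151.7] [149.7 149.9] 86.9
or1 408 z [0.0437 0.0469 0.0499] rect [530.   63.1] [46.6 80.1] 20.5
or2 430 z [0.0437 0.0467 0.0498] rect [406.4  71.8] [79.8 45.8] 49.7
```

View pics/crop.png

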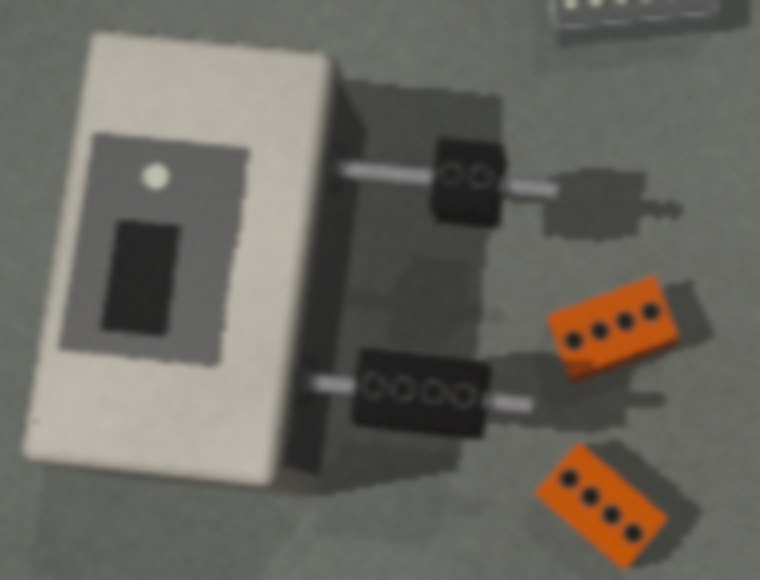

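The crop shows the block at crop (420,393), i.e. top image (215,213): black, four pockets and 80.1 x 46.5 mm, so it is long_block. The other one, at crop (468,180), has two pockets and is 42 mm long. The sizes and heights all match what was given (top 0.151, arm top 0.141, tray rim 0.025). The arm direction is 83.7°.

Request:
arm_command --grip '[-1,-1,-1,-1,-1,-1,-1,-1,-1,-1]' --pt "0.833 0.516 0" --pt "0.833 0.516 0" --pt "0.833 0.516 0" --pt "0.833 0.516 0" --pt "0.833 0.516 0" --pt "0.833 0.516 0" --pt "0.833 0.516 0" --pt "0.833 0.516 0" --pt "0.833 0.516 0" --pt "0.833 0.516 0" --roll '[0.917,0.917,0.917,0.917,0.917,0.917,0.917,0.917,0.917,0.917]' --newtons 40

```text
time: 1.35
eef_pos: [0.4738, 0.1842, 0.2308]
eef_rot: [0.887, -0.463, -0.0, 0.0]
ft_force: [0.2, 0.3, 0.6]
gripper_width: 0.0856
grip_force: 0.0
```

Request:
arm_command --grip '[-1,-1,-1,-1,-1,-1]' --pt "0 0 0" --pt "0 0 0" --pt "0 0 0" --pt "0 0 0" --pt "0 0 0" --pt "0 0 0" --roll '[0.917,0.917,0.917,0.917,0.917,0.917]'

```text
time: 2.1
eef_pos: [0.4736, 0.1849, 0.2314]
eef_rot: [-0.669, 0.744, 0.0, 0.0]
ft_force: [-0.7, 0.1, -0.5]
gripper_width: 0.0854
grip_force: 0.0
```

```bash
cat >> h.py <<'E'
from scipy.spatial.transform import Rotation as Ro
def st(target=None):
    s=observe();R=Ro.from_quat(s["eef_rot"]).as_matrix()
    print("t",s["time"],"p",np.round(s["eef_pos"],4),"yang",round(np.degrees(np.arctan2(R[1,1],R[0,1])),2),"F",np.round(s["ft_force"],1),"w",s["gripper_width"],s["grip_force"])
    if target is not None: print("frac",np.round(R.T@(np.array(target)-s["eef_pos"])/.5,4))
E
python3 - <<'E'
from h import *
st([.4738,.1844,.112])
p,d=grab_frame("scene");f=np.load("scene.npz");W=cloud("scene",f["d"]);z=W[...,2];q=f["p"]
m=np.zeros(z.shape,bool);m[115:170,212:242]=1
m&=(z>.145)&(z<.158)&(q.max(-1)<70);P=W[m]
print(m.sum(),cv2.minAreaRect(P[:,:2].astype(np.float32)*1000),np.median(P[:,2]))
cv2.imwrite("pics/s1.png",p[:,:,::-1])
E
```

```text
t 2.1 p [0.4736 0.1849 0.2314] yang 173.93 F [-0.7  0.1 -0.5] w 0.08540823733583977 0.0
frac [ 0.001  -0.0005  0.2387]
492 ((465.5154113769531, 191.67617797851562), (155.93173217773438, 82.12469482421875), 75.49241638183594) 0.15147603362670647
```

Request:
arm_command --grip '[-1,-1,-1,-1,-1,-1]' --pt "0 0 0.06" --pt "0 0 0.12" --pt "0 0 0.18" --pt "0 0 0.22" --pt "0 0 0.238" --pt "0 0 0.238" --roll '[0,0,0,0,0,0]'

```text
time: 2.9
eef_pos: [0.474, 0.1842, 0.1122]
eef_rot: [-0.667, 0.745, -0.0, -0.0]
ft_force: [0.1, 0.8, 0.5]
gripper_width: 0.0854
grip_force: 0.0
```

Request:
arm_command --grip '[0.1,0.1,0.1,0.1,0.3,0.3,0.3,0.3]' --pt "0 0 0" --pt "0 0 0" --pt "0 0 0" --pt "0 0 0" --pt "0 0 0" --pt "0 0 0" --pt "0 0 0" --pt "0 0 0" --roll '[0,0,0,0,0,0,0,0]' --newtons 40

```text
time: 3.9
eef_pos: [0.4746, 0.1845, 0.1131]
eef_rot: [-0.667, 0.745, -0.0, 0.001]
ft_force: [-0.7, 0.9, 6.1]
gripper_width: 0.0459
grip_force: 41.7
```

Run:
```python
from h import *
st()
for n,(a,b,c,e) in(("scene",(60,200,170,330)),("top",(115,260,150,300))):
    p,d=grab_frame(n)
    cv2.imwrite(f"pics/g_{n}.png",cv2.resize(p[a:b,c:e,::-1],(480,420)))
cv2.imwrite("pics/g.png",np.hstack([cv2.imread("pics/g_scene.png"),cv2.imread("pics/g_top.png")])[:, ::1] if 0 else cv2.resize(np.hstack([cv2.imread("pics/g_scene.png"),cv2.imread("pics/g_top.png")]),(800,350)))
```

```text
t 3.9 p [0.4746 0.1845 0.1131] yang 173.69 F [-0.7  0.9  6.1] w 0.04590859265764908 41.65249541401863
```

View pics/g.png

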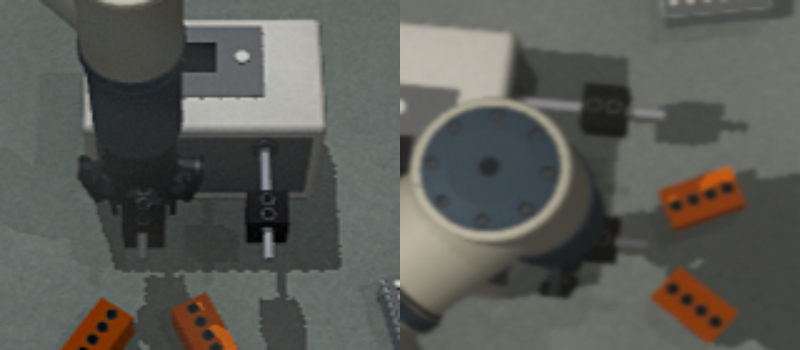

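The left half shows the gripper straddling the long block at (145,215), with the arm tip visible below it. The right half shows the short block undisturbed at (605,110). Grip width is 45.9 mm, as expected. Next I'll lift it 7 mm to centre the bore.

Request:
arm_command --grip '[0.3,0.3,0.3,0.3]' --pt "0 0 -0.006" --pt "0 0 -0.011" --pt "0 0 -0.015" --pt "0 0 -0.015" --roll '[0,0,0,0]'

```text
time: 4.5
eef_pos: [0.474, 0.1842, 0.1197]
eef_rot: [-0.667, 0.745, 0.0, -0.0]
ft_force: [-0.5, -0.2, -1.9]
gripper_width: 0.0453
grip_force: 41.1
```

Run:
```python
from h import *
u=np.array([-.11,-.994,0]);s=observe()
st(s["eef_pos"]+.14*u)
```

```text
t 4.5 p [0.474  0.1842 0.1197] yang 173.67 F [-0.5 -0.2 -1.9] w 0.045297407440434735 41.103145480155945
frac [ 2.8e-01 -1.0e-04  0.0e+00]
```

The wrist force is only the block's weight (-1.9 N), so the block is off the arm. I'll slide it out along tool +x, a short part first.

Request:
arm_command --grip '[0.3,0.3,0.3,0.3]' --pt "0.02 0 0" --pt "0.04 0 0" --pt "0.06 0 0" --pt "0.06 0 0" --roll '[0,0,0,0]'

```text
time: 5.0
eef_pos: [0.4707, 0.1535, 0.1199]
eef_rot: [-0.667, 0.745, -0.0, 0.0]
ft_force: [-0.4, 0.0, -1.9]
gripper_width: 0.0455
grip_force: 41.1
```

Request:
arm_command --grip '[0.3,0.3,0.3,0.3,0.3,0.3,0.3,0.3,0.3,0.3]' --pt "0.025 0 0" --pt "0.05 0 0" --pt "0.075 0 0" --pt "0.1 0 0" --pt "0.125 0 0" --pt "0.15 0 0" --pt "0.175 0 0" --pt "0.2 0 0" --pt "0.22 0 0" --pt "0.22 0 0" --roll '[0,0,0,0,0,0,0,0,0,0]'

```text
time: 6.25
eef_pos: [0.4586, 0.0445, 0.1198]
eef_rot: [-0.667, 0.745, 0.0, -0.0]
ft_force: [0.3, 1.2, -1.7]
gripper_width: 0.0455
grip_force: 41.1
```

Run:
```python
from h import *
st([.5162,-.1517,.121])
p,d=grab_frame("scene");q,_=grab_frame("top")
cv2.imwrite("pics/o.png",cv2.resize(np.hstack([p[90:310,170:330],q[110:330,160:320]])[:,:,::-1],(800,550)))
```

```text
t 6.25 p [0.4586 0.0445 0.1198] yang 173.62 F [ 0.3  1.2 -1.7] w 0.04550854968908941 41.118918657302856
frac [ 0.3771 -0.1581 -0.0024]
```

View pics/o.png

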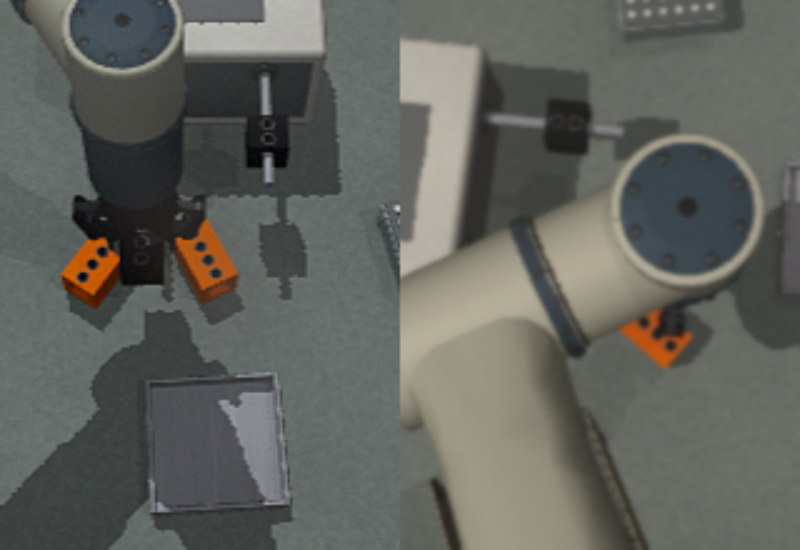

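The left half shows the long block at (140,260), held clear of the arm tip and well above the orange blocks. The short block at (267,140) is unmoved. The tray at (215,445) is empty. Now to a point above the tray centre.

Request:
arm_command --grip '[0.3,0.3,0.3,0.3,0.3,0.3,0.3,0.3,0.3,0.3]' --pt "0.05 0 0" --pt "0.11 -0.03 0" --pt "0.17 -0.06 0" --pt "0.23 -0.09 0" --pt "0.29 -0.12 0" --pt "0.33 -0.14 0" --pt "0.36 -0.15 0" --pt "0.377 -0.158 0" --pt "0.377 -0.158 0" --pt "0.377 -0.158 0" --roll '[0,-0.07,-0.07,-0.07,-0.07,-0.07,-0.07,-0.07,-0.07,-0.07]'

```text
time: 7.6
eef_pos: [0.5163, -0.1504, 0.1198]
eef_rot: [-0.687, 0.726, 0.0, 0.0]
ft_force: [0.3, -0.1, -1.7]
gripper_width: 0.0456
grip_force: 41.4
```

Request:
arm_command --grip '[0.3,0.3,0.3,0.3,0.3,0.3,0.3,0.3]' --pt "0 0 0.04" --pt "0 0 0.08" --pt "0 0 0.12" --pt "0 0 0.15" --pt "0 0 0.17" --pt "0 0 0.185" --pt "0 0 0.195" --pt "0 0 0.195" --roll '[0,0,0,0,0,0,0,0]'

```text
time: 8.6
eef_pos: [0.5164, -0.151, 0.0222]
eef_rot: [-0.687, 0.726, 0.0, -0.0]
ft_force: [-0.2, 0.2, -2.4]
gripper_width: 0.0453
grip_force: 41.4
```

Run:
```python
from h import *
st([.5162,-.1517,.0128])
p,d=grab_frame("scene")
cv2.imwrite("pics/t.png",cv2.resize(p[180:320,190:330,::-1],(560,560)))
```

```text
t 8.6 p [ 0.5164 -0.151   0.0222] yang 176.82 F [-0.2  0.2 -2.4] w 0.0453368636339664 41.41557902097702
frac [0.0014 0.0003 0.0188]
```

View pics/t.png

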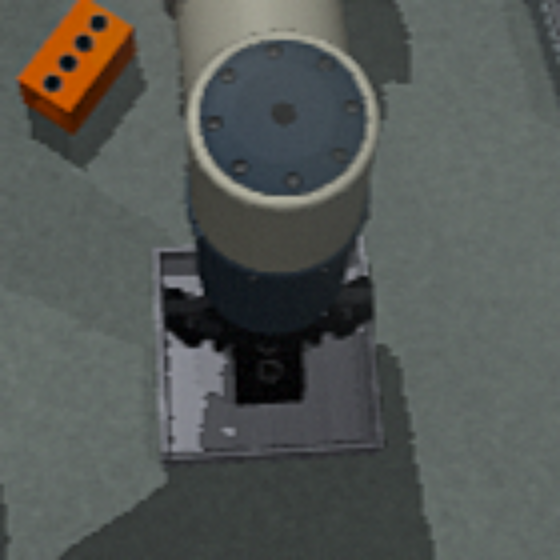

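The held block, at (270,370) in the crop, is inside the tray with margin on all sides. I'll lower it slowly to contact.

Request:
arm_command --grip '[0.3,0.3,0.3,0.3,0.3]' --pt "0 0 0.004" --pt "0 0 0.008" --pt "0 0 0.012" --pt "0 0 0.016" --pt "0 0 0.016" --roll '[0,0,0,0,0]'

```text
time: 9.28
eef_pos: [0.5163, -0.1509, 0.0141]
eef_rot: [-0.687, 0.726, 0.0, -0.0]
ft_force: [-0.5, 0.4, -1.5]
gripper_width: 0.0456
grip_force: 41.4
```

Request:
arm_command --grip '[0.3,0.3,0.3]' --pt "0 0 0.0015" --pt "0 0 0.003" --pt "0 0 0.003" --roll '[0,0,0]'

```text
time: 9.65
eef_pos: [0.5165, -0.151, 0.0132]
eef_rot: [-0.687, 0.726, -0.0, 0.0]
ft_force: [-0.7, -0.1, 1.9]
gripper_width: 0.0454
grip_force: 41.7
```

It is in contact at +1.9 N. I'll release part way, then retreat upward.

Request:
arm_command --grip '[-0.2,-0.2,-0.6,-0.6,-0.6,-0.6]' --pt "0 0 0" --pt "0 0 0" --pt "0 0 0" --pt "0 0 0" --pt "0 0 0" --pt "0 0 0" --roll '[0,0,0,0,0,0]'

```text
time: 10.4
eef_pos: [0.5164, -0.151, 0.0128]
eef_rot: [-0.687, 0.726, 0.0, -0.0]
ft_force: [0.4, 0.9, 0.2]
gripper_width: 0.0682
grip_force: 0.0
```

Request:
arm_command --grip '[-0.6,-0.6,-0.6,-0.6,-0.6,-0.6,-0.6,-0.6]' --pt "0 0 -0.03" --pt "0 0 -0.08" --pt "0 0 -0.16" --pt "0 0 -0.25" --pt "0 0 -0.35" --pt "0 0 -0.4" --pt "0 0 -0.4" --pt "0 0 -0.4" --roll '[0,0,0,0,0,0,0,0]'

```text
time: 11.4
eef_pos: [0.5159, -0.1508, 0.2126]
eef_rot: [-0.687, 0.726, 0.0, -0.0]
ft_force: [-0.1, -0.3, 0.1]
gripper_width: 0.0681
grip_force: 0.0
```

Run:
```python
from h import *
st()
p,d=grab_frame("scene");W=cloud("scene",d);z=W[...,2]
m=np.zeros(z.shape,bool);m[240:300,225:290]=1
m&=(z>.04)&(z<.06)&(p.max(-1)<70)
if m.sum()>10: print(m.sum(),cv2.minAreaRect(W[m][:,:2].astype(np.float32)*1000),np.percentile(z[m],[5,50,95]))
cv2.imwrite("pics/f.png",cv2.resize(p[60:320,150:400,::-1],(577,600)))
```

```text
t 11.4 p [ 0.5159 -0.1508  0.2126] yang 176.82 F [-0.1 -0.3  0.1] w 0.06805649791717626 0.0
503 ((519.6845092773438, -151.8332977294922), (81.65165710449219, 45.778533935546875), 86.92574310302734) [0.04749466 0.05177704 0.05612334]
```

View pics/f.png

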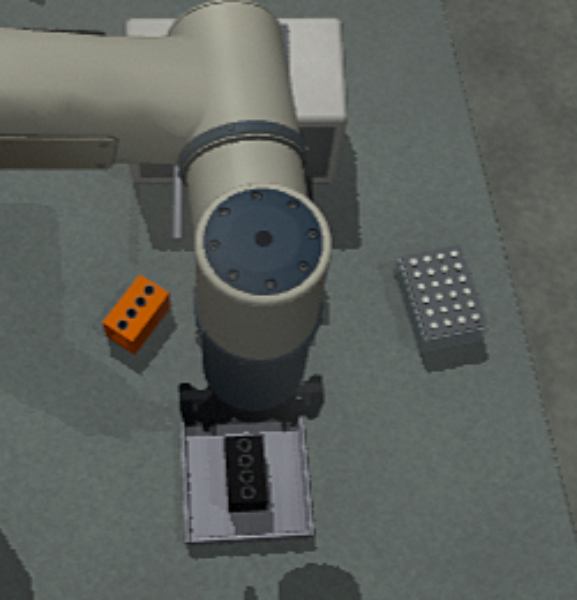

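The long block lies flat in the tray at (247,470), pockets up. Its top is at 0.0518 m, against 0.051 m expected, and the gripper is clear. Handing in.

```bash
python3 -c "from rig import *;print(sign_off())"
```

```text
the job is handed in; nothing more can be done
None
```

The long block came off its arm and lies flat in the steel tray; I never touched the short block, last seen hanging in place before the tray move, and I handed the job in at about 11.5 s.

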